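# Tap the clamping wedge home on the drilling board

### The job

The cast-aluminium box stands loose on the drilling board with its wooden wedge only set in the gap by hand. Pick up the soft-face mallet and tap the wedge in by its thick end with light, separate taps, three at least, drawing the mallet back each time, until it stops advancing and holds the box tight against the back fence; touch the wedge with nothing but the mallet, and the box with nothing at all. Then lay the mallet down gently, flat on the bare table clear of the board, and disturb nothing else.

Things in the scene. Friction and masses are not known exactly. Their poses are not given: they have to be found in the camera images.
- jig_board: Fixed plywood drilling board; origin on the table surface (its underside), z up; spans x -100..140, y -130..120 mm, top at z = 15 mm. On it two hardwood strips, 35 mm high: back fence along y, its face at x = 105 mm looking to -x, and end stop, its face at y = 85 mm looking to -y, over x 30..105 mm. The box belongs against the back fence; the wedge is driven along +y.
- cleat: Fixed hardwood cleat on the board, 30 (x) x 150 (y) x 35 (z) mm, origin at the centre of its underside. Turned -8.5 degrees from the board's axes, so the gap to the box narrows towards the board's +y; its +x face bears on the wedge's slanted side. It is set some mm nearer or farther from job to job, so the place where the wedge comes tight differs by +-17 mm, finer than positions can tell.
- enclosure: Open-topped cast-aluminium box, 90 (x) x 140 (y) x 55 (z) mm, 0.4 to 0.65 kg, loose on the board between wedge and fences; origin at the centre of its underside, axes as the board's. Tight against the back fence its origin is at x = 60 mm in the board's frame; it starts 0.5 to 2.5 mm short of that.
- wedge: Plain hardwood wedge, loose in the tapering gap between cleat and box: 160 mm long (y), 40 high (z), 40 thick at the butt (-y end), 16 at the tip (+y end), 0.14 kg. Origin on its underside at mid-length, 14 mm from its flat side (+x, to the box); slanted side (-x) to the cleat. It slides freely 25 to 80 mm towards +y, then wedges and grips by friction.
- wedge_butt (a point): Centre of the wedge's thick end, a 40 x 40 mm square looking to the wedge's -y, 20 mm above the board's top; stays at least 10 mm proud of cleat and box. Tight is a clamping force over 20 N: a tap at 0.05 to 0.1 m/s whose force climbs to 15 or 20 N gives it, and then such a tap no longer advances it by 1.5 mm. A blow or shove over 60 N would dent the box.
- mallet: Soft-face mallet lying on its side on the table, 250 mm long, 0.32 to 0.44 kg. Origin on the table under the grip point; handle along x, head at the +x end, z up. Round head, 40 mm diameter, 100 mm long along y, its white faces look to +y and -y. Wooden handle 26 mm wide (y), 24 thick (z), clear from x = -119 to +65 mm; 40 mm round knob at its end. Centre of mass 47 mm from the grip point, towards the head.
- mallet_grip (a point): Grip point: centre of the handle's section, 20 mm above the table while the mallet lies, 85 mm from the head's centre.
- mallet_head (a point): Centre of the mallet's head, 20 mm above the table while the mallet lies; its faces are 50 mm from here along the mallet's y.
- lid: Bystander: the box's flat aluminium lid, 90 x 140 x 9 mm, lying on the table; origin at the centre of its underside.
- spool: Bystander: black wire spool standing on its flange, 90 mm diameter, 60 mm high; origin at the centre of its underside.
- stapler: Bystander: black stapler, 140 mm long (x) x 34 x 54 mm; origin at the centre of its underside.
- tape: Bystander: roll of brown tape lying flat, 100 mm diameter, 24 mm high; origin at the centre of its underside.
Things that resemble listed ones, but are neither listed nor needed, are in the scene too. Of the things like the enclosure, leave any that is green or orange; of the rest the larger one is meant.

How it is judged:
By the outcome, as a careful person would: the job done as asked, in the order asked, and still so for the second after the job is handed in, with the robot touching nothing.
It also fails if it takes over 54 s, if anything falls off the work surface, if the arm or the gripper's body presses on something with over 40 N, if the wrist force passes 120 N, or if a joint passes its speed limit or range.

### The arm

A 6-joint arm with a two-finger parallel gripper is mounted at the origin on the work surface. World frame = base frame: x ahead of the robot, y to its left, z up, the work surface at z = 0. Lengths are in m, angles in rad, forces in N, time in s.
With the tool pointing down it reaches from about 0.35 to 0.875 m from the base axis. Payload 4.2 kg.
Tool frame: the origin (TCP) lies between the finger pads; the fingertips stand 8 mm ahead of it and the grasp point (between the pads) lies 11 mm behind it; z points along the fingers, y is the line along which they close (so a half turn about z gives the same grasp; the last joint's range is limited). The gripper opens to 87 mm and grips with 3 to 60 N. Pads are 19 mm wide; open, the fingers measure 117 mm over their backs; the gripper's body (75 mm by 190 mm) begins 51 mm behind the grasp point.
Start: joints at [-0.878, 0.385, 0.008, 0, -1.194, -0.259], TCP at [0.263, -0.567, 0.231] pointing down, gripper open.
Joint ranges: [-3.14, 3.14], [-1.21, 2.06], [-1.07, 1.41], [-3.16, 2.05], [-2.99, -0.16], [-3.1, 3.1]. Speed limits (rad/s): [2.79, 2.79, 3.14, 3.14, 3.14, 3.14].

### API

Orientations are given as [roll, pitch, yaw] about the fixed x, y, z axes, in that order (R = Rz(yaw) Ry(pitch) Rx(roll)).
In Python, from plant import arm, eyes, order gives the robot as it stands.
- The arm moves only by the tool play_rows, never from a script. Its argument "moves" is a list of rows, each an object with "slide": the shift along the tool's x, y, z in mm, a list of three; "turn": the turn, a rotation vector about the tool's x, y, z in degrees, a list of three; "hand": the gripper command: -1 is shut, 1 is fully open, values between are in proportion. In form: [{"slide": [dx, dy, dz], "turn": [wx, wy, wz], "hand": hand}, ...]. A call has 1 to 12 rows; each row is the pose to reach, as a shift and turn from the pose commanded when the call began, along the tool's axes at that moment; what a row does not reach only later rows make up. A row lasts 1/8 s, in which the tool goes at most 62.5 mm and 10.7 degrees, less where a joint would pass 70% of its speed; a pose out of reach is approached as far as the arm can. A call with a gripper value outside its range is refused whole. The fingers move at their own pace and stop on an object; the grip force is fixed at half the most. Time passes only in rows, so rows that repeat a pose let the fingers close. It gives the time, the measured TCP pose, the force, the opening and the grip force at its end, in the units of the state.
- arm.read_state(): the state, without advancing time (a new reading comes with each control period).
- eyes.capture(name): name is "scene" or "top" or "wrist"; returns a dict with "image" (480x640x3 uint8, blue, green, red), "fov_y" (degrees; the focal length in pixels is half the picture's height over the tangent of half this angle, whatever the lens; pixels are square), "cx", "cy" (the principal point, pixels), "view" (4x4, takes a point from world to camera coordinates). Camera axes: x right, y down, z forward; pixel columns grow to the right and rows downward; lengths in m; the calibration is good to about 2 mm. A picture is of the moment at which its call begins. There is no depth.
- order.close_job(): hands the job in; it is judged then, once.
Trained networks look in a picture, given as the dict that the camera call returned (one of the last four; its "shot" number tells which), for a name from the list of things; names that differ only in an ending like _2 or _b are one class to them, and where a whole thing is asked for, a point or a joint stands for the part that bears it (a point fixed in the world has none). Each returns a list of dicts, best first, with "conf" (0 to 1); they miss things now and then, are a little off and sometimes report something else, mostly with a low value. They report only what shows in the picture. A call takes as long as a camera call. They do not tell look-alikes from the thing itself.
- eyes.boxes_of(picture, label): "bbox" ([centre column, centre row, width, height] in pixels, round what is visible of it).
- eyes.place_of(picture, label): "at" ([column, row] in pixels: a listed point, or the origin of a listed thing).
The state is a dict: "clock": time; "joint_positions": joint angles; "dq": joint speeds; "joint_torque": joint torques, N m; "tool_pos": TCP position; "eef_rot": TCP orientation; "wrist_force": force on the tool from outside, world axes, zero at the start; "ft_torque": the same for the moment, N m; "gripper_width": opening from 0.0 (shut) to 1.0 (fully open); "finger_force": force on a finger pad.
Only numpy, scipy, OpenCV 4.12 (cv2) and the standard library are available. Lean on these libraries where they do the work, as an engineer would, in place of code of your own. Each camera call takes 0.05 s, during which the arm holds its last target. There are 200 camera calls.

## Working session

There is one attempt and no reset: what is moved stays moved. The work goes in short steps, Python scripts to look and compute and a tool call to move; the robot and the scene stay as the last step left them, time stands still between calls to the robot, and variables do not carry over. Pictures are saved under pics/ and viewed, at most 10 in all, crops included, and the job is handed in when it is done.

Besides the shell and the picture viewer there is one more tool, called after ">>>" by a JSON object that holds its "method" and its "body". play_rows: Moves the arm, as the interface text tells. Its arguments: {"type":"object","properties":{"moves":{"type":"array"}},"required":["moves"]}

```bash
mkdir -p pics
cat > h.py <<'E'
import numpy as np, cv2
from plant import arm, eyes, order
from scipy.spatial.transform import Rotation as R
def ray(p,uv):
    f=240/np.tan(np.radians(p["fov_y"]/2)); V=np.array(p["view"])
    d=V[:3,:3].T@np.array([(uv[0]-p["cx"])/f,(uv[1]-p["cy"])/f,1]); return -V[:3,:3].T@V[:3,3],d
def at_z(p,uv,z):
    o,d=ray(p,uv); return o+d*(z-o[2])/d[2]
def px(p,X):
    f=240/np.tan(np.radians(p["fov_y"]/2)); V=np.array(p["view"])
    c=V[:3,:3]@np.array(X)+V[:3,3]; return np.array([p["cx"]+f*c[0]/c[2],p["cy"]+f*c[1]/c[2]])
def tool(target):  # world target -> slide mm in tool axes
    s=arm.read_state(); r=R.from_euler('xyz',s["eef_rot"])
    return r.inv().apply(np.array(target)-s["tool_pos"])*1000
E
python3 - <<'E'
from h import *
np.set_printoptions(precision=3,suppress=True)
s=arm.read_state(); print(s)
Z=dict(jig_board=0,cleat=.015,enclosure=.015,wedge=.015,wedge_butt=.035,mallet=0,mallet_grip=.02,mallet_head=.02,lid=0,spool=0,stapler=0,tape=0)
for n in("top","scene"):
    p=eyes.capture(n); cv2.imwrite(f"pics/{n}0.png",p["image"]); print(n,p["view"][:3] if 0 else ray(p,(320,240)))
    for k,z in Z.items():
        for r in eyes.place_of(p,k)[:3]: print(n,k,round(r["conf"],2),np.array(r["at"]),at_z(p,r["at"],z))
E
```

```text
{'clock': 0.0, 'joint_positions': array([-0.878,  0.386,  0.007, -0.001, -1.194, -0.259]), 'dq': array([-0.   , -0.001, -0.002,  0.001, -0.   , -0.002]), 'joint_torque': array([ -0.002, -39.067,  18.74 ,   4.22 ,   0.011,  -0.   ]), 'tool_pos': array([ 0.262, -0.567,  0.229]), 'eef_rot': array([ 3.139, -0.   , -2.708]), 'wrist_force': array([-0.934,  0.477,  0.58 ]), 'ft_torque': array([0.004, 0.031, 0.   ]), 'finger_force': 0.0, 'gripper_width': 1.0009142964762276}
top (array([0.378, 0.043, 1.445]), array([ 0.16 , -0.036, -0.987]))
top jig_board 0.59 [281.9 251.5] [0.577 0.097 0.   ]
top cleat 0.82 [274.1 257.6] [0.558 0.118 0.015]
top cleat 0.68 [285.3 250.5] [0.578 0.087 0.015]
top enclosure 0.92 [263.3 334.6] [0.345 0.142 0.015]
top enclosure 0.77 [255.6 164.4] [0.825 0.177 0.015]
top enclosure 0.72 [173.7 228.6] [0.634 0.4   0.015]
top wedge 0.91 [304. 256.] [0.564 0.035 0.015]
top wedge_butt 0.55 [333.8 262.3] [ 0.545 -0.048  0.035]
top mallet 0.59 [415.8 291.4] [ 0.471 -0.282  0.   ]
top mallet_grip 0.75 [417.8 291.6] [ 0.469 -0.283  0.02 ]
top mallet_head 0.55 [411.3 263. ] [
[... 686 characters left out ...]
 0.82 [305.8 386.3] [0.844 0.171 0.015]
scene enclosure 0.79 [333.5 293.8] [0.643 0.094 0.015]
scene wedge 0.62 [329.6 256.2] [0.569 0.032 0.015]
scene wedge_butt 0.75 [307.6 225.3] [ 0.541 -0.05   0.035]
scene mallet 0.87 [250.3 174.9] [ 0.478 -0.274  0.   ]
scene mallet_grip 0.84 [251.7 163.5] [ 0.46  -0.283  0.02 ]
scene mallet_grip 0.56 [234.6 191.1] [ 0.552 -0.259  0.02 ]
scene mallet_head 0.92 [230.8 190.4] [ 0.556 -0.268  0.02 ]
scene lid 0.83 [519.  285.5] [0.381 0.404 0.   ]
scene spool 0.65 [466.2 376.8] [0.636 0.411 0.   ]
scene stapler 0.88 [184.7 265.8] [ 0.772 -0.22   0.   ]
scene tape 0.94 [161.1 219. ] [ 0.708 -0.356  0.   ]
scene tape 0.5 [251.3 170.6] [ 0.466 -0.282  0.   ]
```

```bash
python3 -c "
import cv2
a=cv2.imread('pics/top0.png')[130:380,130:480];cv2.imwrite('pics/t1.png',cv2.resize(a,None,fx=2.2,fy=2.2,interpolation=2))"
```

```text
(no output)
```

View pics/t1.png

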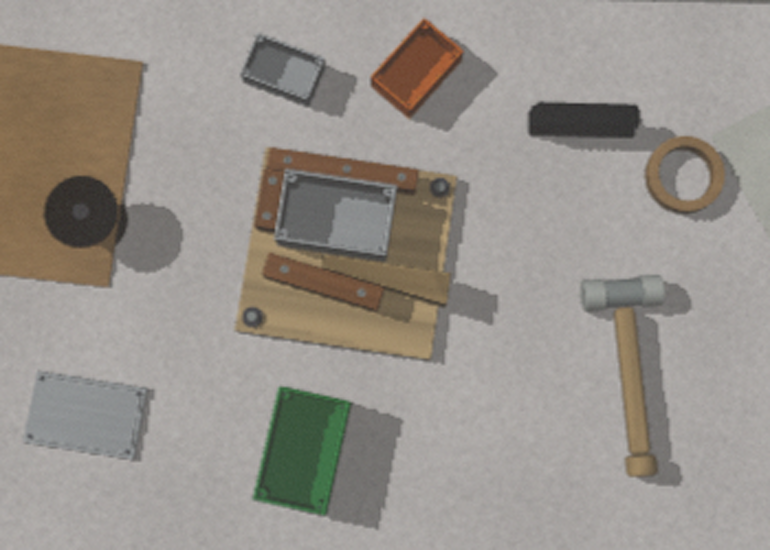

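View pics/scene0.png

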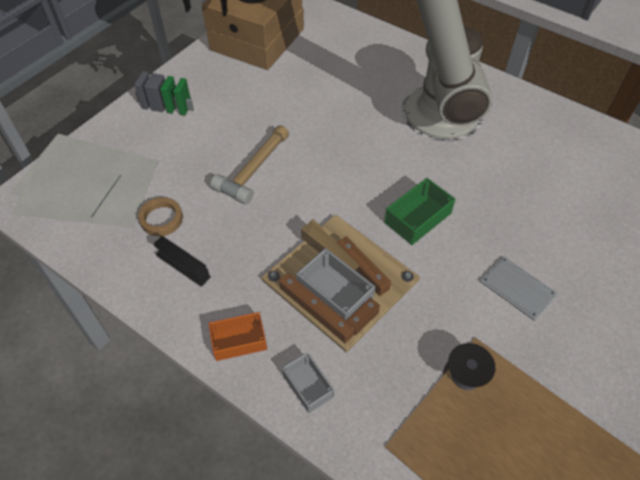

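The top view shows the gray box on the board at about (283,228), the wedge butt at (333,261) and the mallet head at (413,263) with its knob at (421,341). The scene view agrees. I'll look closer with the wrist camera over the wedge butt.

>>> {"method": "play_rows", "body": {"moves": [{"slide": [-215,180,-100],"turn": [0,0,14],"hand": 1},{"slide": [-215,180,-100],"turn": [0,0,14],"hand": 1},{"slide": [-215,180,-100],"turn": [0,0,14],"hand": 1},{"slide": [-215,180,-100],"turn": [0,0,14],"hand": 1},{"slide": [-215,180,-100],"turn": [0,0,14],"hand": 1},{"slide": [-400,340,-100],"turn": [0,0,14],"hand": 1},{"slide": [-400,340,-100],"turn": [0,0,14],"hand": 1},{"slide": [-400,340,-100],"turn": [0,0,14],"hand": 1},{"slide": [-400,340,-100],"turn": [0,0,14],"hand": 1},{"slide": [-400,340,-100],"turn": [0,0,14],"hand": 1},{"slide": [-400,340,-100],"turn": [0,0,14],"hand": 1}]}}

```text
clock: 2.68
tool_pos: [0.4826, -0.0904, 0.3306]
eef_rot: [-3.141, -0.0, -2.951]
wrist_force: [0.2, -0.0, 1.0]
gripper_width: 0.998
finger_force: 0.0
```

Run:
```python
from h import *
np.set_printoptions(precision=4,suppress=True)
s=arm.read_state(); print(s['clock'],s['tool_pos'],s['eef_rot'])
p=eyes.capture("wrist"); cv2.imwrite("pics/w1.png",p["image"]); print(ray(p,(320,240)))
np.savez("w1.npz",**{k:p[k] for k in("fov_y","cx","cy","view")})
for k,z in dict(wedge_butt=.035,wedge=.015,enclosure=.015,cleat=.015,jig_board=0,mallet_grip=.02,mallet_head=.02).items():
    for r in eyes.place_of(p,k)[:2]: print(k,round(r["conf"],2),np.array(r["at"]),at_z(p,r["at"],z))
```

```text
2.675 [ 0.4826 -0.0904  0.3306] [-3.1415 -0.0002 -2.9515]
(array([ 0.4122, -0.1034,  0.4853]), array([ 0.2624,  0.0549, -0.9634]))
wedge_butt 0.84 [342.1 254.6] [ 0.5493 -0.0445  0.035 ]
wedge_butt 0.4 [202.2 361.4] [ 0.7504 -0.2133  0.035 ]
wedge 0.56 [392.9 267.9] [0.5612 0.0334 0.015 ]
enclosure 0.73 [502.5 127.7] [0.3491 0.125  0.015 ]
enclosure 0.61 [422.9 323.4] [0.6381 0.0988 0.015 ]
cleat 0.75 [446.9 275.9] [0.5584 0.1125 0.015 ]
jig_board 0.68 [341.1 251.8] [ 0.556  -0.0422  0.    ]
jig_board 0.64 [423.3 322.5] [0.6437 0.1054 0.    ]
mallet_grip 0.88 [178.9 160.6] [ 0.4682 -0.2777  0.02  ]
mallet_head 0.7 [178.9 223.5] [ 0.5523 -0.2704  0.02  ]
```

View pics/w1.png

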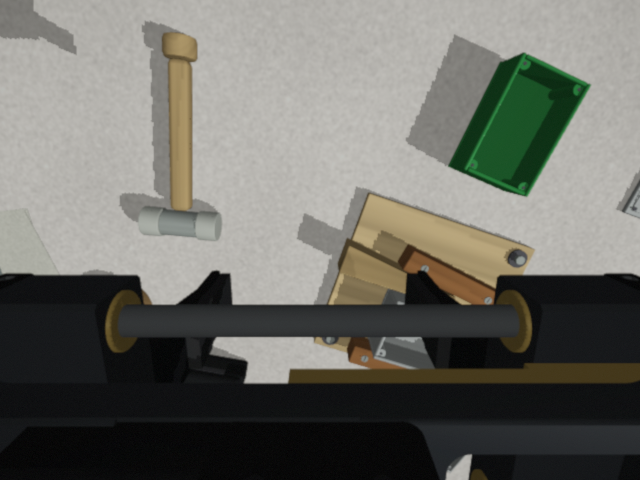

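Wrist view: the mallet handle runs from the knob at (180,47) to (181,208), and the head faces are at (140,221) and (219,226). The board edges are (370,194)-(533,246) and (370,194)-(316,342), with the wedge butt near (342,255).

Run:
```python
import numpy as np
from h import *
np.set_printoptions(precision=4,suppress=True)
p=dict(np.load("w1.npz"))
P=lambda u,z: at_z(p,u,z)[:2]
def ang(a,b): d=b-a; return np.degrees(np.arctan2(d[1],d[0])),np.linalg.norm(d)
a,b,c=P((370,194),.015),P((533,246),.015),P((316,342),.015)
print("board corner",a,"ydir",ang(a,b),"xdir",ang(a,c))
k,h=P((180,65),.02),P((181.5,205),.02); print("handle",k,h,ang(k,h))
f,g=P((140,221),.02),P((219,226),.02); print("head faces",f,g,ang(f,g))
# wedge edges automatically: crop for view
im=cv2.imread("pics/w1.png"); cv2.imwrite("pics/w1c.png",cv2.resize(im[180:360,290:440],None,fx=4,fy=3.3,interpolation=2))
```

```text
board corner [ 0.4643 -0.0226] ydir (np.float64(83.3477714638305), np.float64(0.24264131812719944)) xdir (np.float64(-7.1451585967904405), np.float64(0.236587359199046))
handle [ 0.3541 -0.2861] [ 0.5261 -0.2692] (np.float64(5.618174579581765), np.float64(0.17281338710915842))
head faces [ 0.5588 -0.3228] [ 0.5455 -0.2163] (np.float64(97.14419232620835), np.float64(0.1073509839928778))
```

View pics/w1c.png

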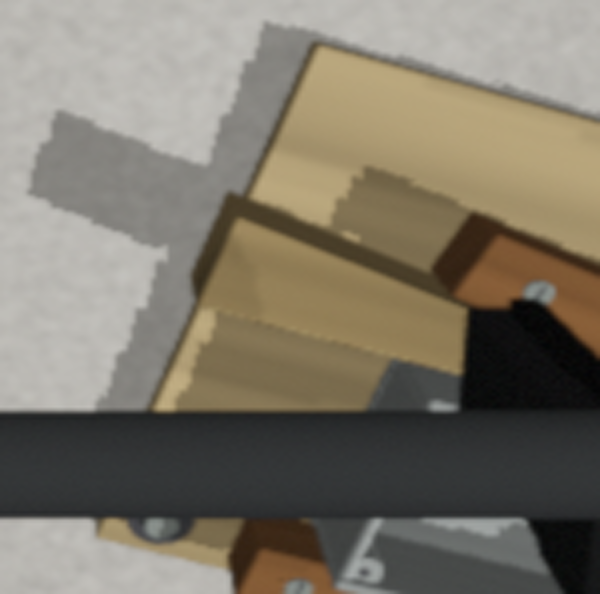

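Run:
```python
from h import *
np.set_printoptions(precision=4,suppress=True)
p=dict(np.load("w1.npz"))
P=lambda u,z: at_z(p,u,z)[:2]
q=[P((350,246),.055),P((340,274),.055),P((347,238.5),.015),P((338.7,263),.015)]
print(np.array(q), np.mean(q,0))
a=P((370,194),.015); y=np.radians(-6.9); Rb=np.array([[np.cos(y),-np.sin(y)],[np.sin(y),np.cos(y)]])
o=a-Rb@[-.1,-.13]; print("board origin",o,"butt in board",[Rb.T@(v-o) for v in q])
# grasp target
g=np.array([.4682,-.280])+.042*np.array([np.cos(.105),np.sin(.105)])
print(g, "slide", tool([g[0],g[1],.012]), R.from_euler('xyz',arm.read_state()['eef_rot']).as_matrix())
```

```text
[[ 0.5299 -0.0396]
 [ 0.5699 -0.0443]
 [ 0.531  -0.04  ]
 [ 0.5686 -0.0441]] [ 0.5498 -0.042 ]
board origin [0.5792 0.0944] butt in board [array([-0.0328, -0.1389]), array([ 0.0074, -0.1388]), array([-0.0317, -0.1393]), array([ 0.006 , -0.1387])]
[ 0.51   -0.2756] slide [   7.6316 -186.3514  318.6438] [[-0.9823 -0.1871  0.0002]
 [-0.1871  0.9823  0.    ]
 [-0.0002 -0.     -1.    ]]
```

>>> {"method": "play_rows", "body": {"moves": [{"slide": [8,-186,190],"turn": [0,0,5],"hand": 1},{"slide": [8,-186,190],"turn": [0,0,5],"hand": 1},{"slide": [8,-186,190],"turn": [0,0,5],"hand": 1},{"slide": [8,-186,190],"turn": [0,0,5],"hand": 1},{"slide": [8,-186,190],"turn": [0,0,5],"hand": 1},{"slide": [8,-186,200],"turn": [0,0,5],"hand": 1},{"slide": [8,-186,250],"turn": [0,0,5],"hand": 1},{"slide": [8,-186,290],"turn": [0,0,5],"hand": 1}]}}

```text
clock: 4.08
tool_pos: [0.5109, -0.2736, 0.0411]
eef_rot: [-3.141, 0.003, -3.038]
wrist_force: [0.3, -0.3, 1.1]
gripper_width: 0.995
finger_force: 0.0
```

Run:
```python
from h import *
np.set_printoptions(precision=4,suppress=True)
p=eyes.capture("wrist"); cv2.imwrite("pics/w2.png",p["image"])
for k,z in dict(mallet_grip=.02,mallet_head=.02).items():
    for r in eyes.place_of(p,k)[:2]: print(k,round(r["conf"],2),np.array(r["at"]),at_z(p,r["at"],z))
s=arm.read_state();print(s['tool_pos'],s['eef_rot'],tool([.51,-.2756,.012]))
```

```text
mallet_grip 0.9 [324.5 200.2] [ 0.4672 -0.2746  0.02  ]
mallet_head 0.97 [320.8 348.4] [ 0.5522 -0.2675  0.02  ]
[ 0.5096 -0.2735  0.0404] [ 3.1411 -0.002  -3.0377] [-0.214  -2.094  28.4188]
```

View pics/w2.png

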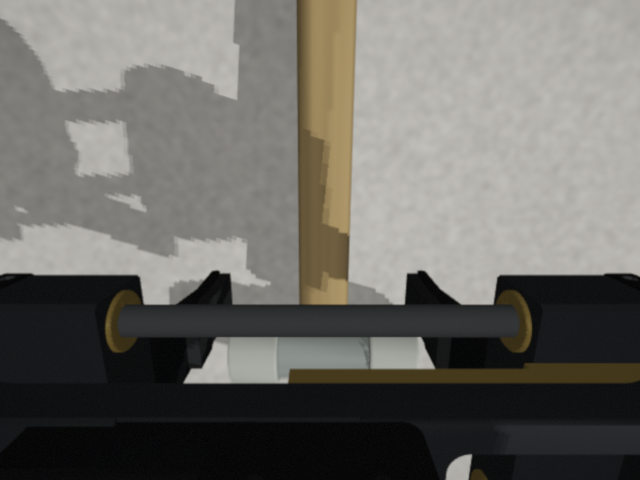

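The handle is centred between the fingers at columns 300–355 and lines up with the tool. I'll descend and grip.

>>> {"method": "play_rows", "body": {"moves": [{"slide": [0,2,16],"turn": [0,0,0],"hand": 1},{"slide": [0,2,28],"turn": [0,0,0],"hand": 1},{"slide": [0,2,28],"turn": [0,0,0],"hand": 1},{"slide": [0,2,28],"turn": [0,0,0],"hand": -1},{"slide": [0,2,28],"turn": [0,0,0],"hand": -1},{"slide": [0,2,28],"turn": [0,0,0],"hand": -1},{"slide": [0,2,28],"turn": [0,0,0],"hand": -1},{"slide": [0,2,28],"turn": [0,0,0],"hand": -1},{"slide": [0,2,28],"turn": [0,0,0],"hand": -1},{"slide": [0,2,28],"turn": [0,0,0],"hand": -1},{"slide": [0,2,28],"turn": [0,0,0],"hand": -1}]}}

```text
clock: 5.6
tool_pos: [0.5096, -0.2724, 0.0125]
eef_rot: [3.141, -0.0, -3.039]
wrist_force: [-0.8, 0.8, 0.5]
gripper_width: 0.298
finger_force: 30.0
```

Run:
```python
from h import *
np.set_printoptions(precision=4,suppress=True)
s=arm.read_state();print(s)
p=eyes.capture("wrist")
for k,z in dict(mallet_grip=.02,mallet_head=.02).items():
    for r in eyes.place_of(p,k)[:1]: print(k,round(r["conf"],2),np.array(r["at"]),at_z(p,r["at"],z))
```

```text
{'clock': 5.6, 'joint_positions': array([-0.2109,  0.5488, -0.3555, -0.0003, -0.6669, -1.2575]), 'dq': array([-0.0009, -0.0001, -0.0017,  0.0013,  0.0016,  0.0013]), 'joint_torque': array([ -0.581 , -40.3234,  12.5583,   3.0173,   0.0871,  -0.0001]), 'tool_pos': array([ 0.5096, -0.2724,  0.0125]), 'eef_rot': array([ 3.1413, -0.0003, -3.0394]), 'wrist_force': array([-0.8209,  0.8319,  0.4522]), 'ft_torque': array([0.3616, 0.0505, 0.0491]), 'finger_force': 29.99956109561026, 'gripper_width': 0.29758793526498767}
mallet_grip 0.81 [317.6 217.8] [ 0.4692 -0.2765  0.02  ]
```

>>> {"method": "play_rows", "body": {"moves": [{"slide": [0,0,-15],"turn": [0,0,0],"hand": -1},{"slide": [0,0,-50],"turn": [0,0,0],"hand": -1},{"slide": [0,40,-60],"turn": [0,0,6],"hand": -1},{"slide": [-3,80,-60],"turn": [0,0,13],"hand": -1},{"slide": [-5,120,-60],"turn": [0,0,13],"hand": -1},{"slide": [-5,150,-60],"turn": [0,0,13],"hand": -1},{"slide": [-5,152,-50],"turn": [0,0,13],"hand": -1},{"slide": [-5,152,-40],"turn": [0,0,13],"hand": -1},{"slide": [-5,152,-40],"turn": [0,0,13],"hand": -1}]}}

```text
clock: 6.88
tool_pos: [0.4982, -0.1217, 0.0514]
eef_rot: [-3.141, -0.003, 3.015]
wrist_force: [-0.1, 0.3, -3.7]
gripper_width: 0.296
finger_force: 30.0
```

Run:
```python
from h import *
np.set_printoptions(precision=4,suppress=True)
s=arm.read_state();print(s['tool_pos'],s['eef_rot'],s['wrist_force'],s['ft_torque'],s['gripper_width'])
p=eyes.capture("wrist"); cv2.imwrite("pics/w3.png",p["image"])
h=s['tool_pos'][2]+.0075
for k,z in dict(mallet_grip=h,mallet_head=h,wedge_butt=.035).items():
    for r in eyes.place_of(p,k)[:1]: print(k,round(r["conf"],2),np.array(r["at"]),at_z(p,r["at"],z))
p=eyes.capture("top"); 
for k,z in dict(mallet_grip=h,mallet_head=h,wedge_butt=.035).items():
    for r in eyes.place_of(p,k)[:1]: print(k,round(r["conf"],2),np.array(r["at"]),at_z(p,r["at"],z))
q=eyes.capture("scene")
cv2.imwrite("pics/c3.png",np.hstack([cv2.resize(p["image"][200:330,250:460],(400,248)),cv2.resize(q["image"][170:300,200:410],(400,248))]))
```

```text
[ 0.4982 -0.1217  0.0514] [-3.1411 -0.0029  3.0155] [-0.1011  0.3418 -3.6758] [-0.1008 -0.0002 -0.004 ] 0.2964805344124017
mallet_grip 0.72 [318.5 215.4] [ 0.4569 -0.116   0.0589]
mallet_grip 0.79 [360.4 293.4] [ 0.4591 -0.1186  0.0589]
```

View pics/c3.png

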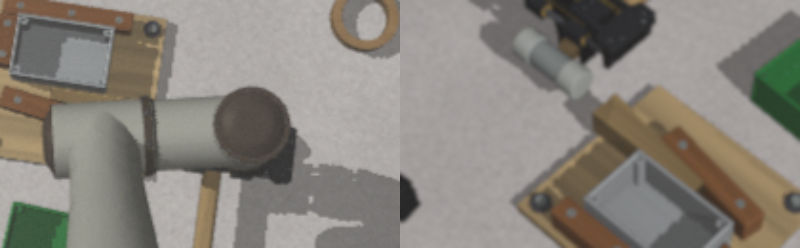

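The right half (scene camera) shows the mallet head at (550,62) level and in line with the wedge butt at (605,110). Next I lower it and give the first tap.

>>> {"method": "play_rows", "body": {"moves": [{"slide": [0,0,10],"turn": [0,0,0],"hand": -1},{"slide": [0,0,19],"turn": [0,0,0],"hand": -1},{"slide": [0,10,19],"turn": [0,0,0],"hand": -1},{"slide": [0,20,19],"turn": [0,0,0],"hand": -1},{"slide": [0,29,19],"turn": [0,0,0],"hand": -1},{"slide": [0,38,19],"turn": [0,0,0],"hand": -1},{"slide": [0,47,19],"turn": [0,0,0],"hand": -1}]}}

```text
clock: 8.2
tool_pos: [0.5053, -0.0736, 0.0338]
eef_rot: [3.142, 0.001, 3.017]
wrist_force: [0.6, -1.3, -3.3]
gripper_width: 0.295
finger_force: 30.0
```

>>> {"method": "play_rows", "body": {"moves": [{"slide": [0,0,0],"turn": [0,0,0],"hand": -1}]}}

```text
clock: 8.32
tool_pos: [0.5053, -0.0735, 0.0337]
eef_rot: [3.141, 0.0, 3.018]
wrist_force: [0.6, -0.1, -4.1]
gripper_width: 0.298
finger_force: 30.0
```

Run:
```python
from h import *
np.set_printoptions(precision=4,suppress=True)
s=arm.read_state();print(s['tool_pos'],s['eef_rot'],s['wrist_force'],s['ft_torque'],s['gripper_width'])
for n in("top","scene"):
    p=eyes.capture(n)
    for r in eyes.place_of(p,"wedge_butt")[:1]: print(round(r["conf"],2),np.array(r["at"]),at_z(p,r["at"],.035))
cv2.imwrite("pics/c4.png",cv2.resize(p["image"][170:300,200:410],None,fx=3,fy=3))
```

```text
[ 0.5053 -0.0735  0.0337] [3.1414 0.0004 3.0182] [ 0.6065 -0.09   -4.1394] [-0.0116 -0.0318 -0.0053] 0.2979040044790947
0.8 [312.  232.3] [ 0.5507 -0.0301  0.035 ]
```

>>> {"method": "play_rows", "body": {"moves": [{"slide": [0,-10,0],"turn": [0,0,0],"hand": -1},{"slide": [0,-18,0],"turn": [0,0,0],"hand": -1},{"slide": [0,-9,0],"turn": [0,0,0],"hand": -1},{"slide": [0,0,0],"turn": [0,0,0],"hand": -1},{"slide": [0,8,0],"turn": [0,0,0],"hand": -1}]}}

```text
clock: 9.15
tool_pos: [0.5063, -0.0656, 0.0336]
eef_rot: [3.142, 0.0, 3.017]
wrist_force: [-0.1, -1.0, -3.1]
gripper_width: 0.297
finger_force: 30.0
```

>>> {"method": "play_rows", "body": {"moves": [{"slide": [0,-10,0],"turn": [0,0,0],"hand": -1},{"slide": [0,-18,0],"turn": [0,0,0],"hand": -1},{"slide": [0,-9,0],"turn": [0,0,0],"hand": -1},{"slide": [0,0,0],"turn": [0,0,0],"hand": -1},{"slide": [0,8,0],"turn": [0,0,0],"hand": -1}]}}

```text
clock: 9.78
tool_pos: [0.5073, -0.0578, 0.0336]
eef_rot: [3.142, 0.0, 3.017]
wrist_force: [0.5, -1.3, -3.5]
gripper_width: 0.294
finger_force: 30.0
```

>>> {"method": "play_rows", "body": {"moves": [{"slide": [0,-10,0],"turn": [0,0,0],"hand": -1},{"slide": [0,-18,0],"turn": [0,0,0],"hand": -1},{"slide": [0,-9,0],"turn": [0,0,0],"hand": -1},{"slide": [0,0,0],"turn": [0,0,0],"hand": -1},{"slide": [0,8,0],"turn": [0,0,0],"hand": -1}]}}

```text
clock: 10.4
tool_pos: [0.5083, -0.0498, 0.0336]
eef_rot: [-3.142, 0.0, 3.017]
wrist_force: [0.6, 0.2, -4.0]
gripper_width: 0.292
finger_force: 30.0
```

Run:
```python
from h import *
np.set_printoptions(precision=4,suppress=True)
p=eyes.capture("scene")
for k,z in dict(wedge_butt=.035,wedge=.015,enclosure=.015).items():
  for r in eyes.place_of(p,k)[:1]: print(round(r["conf"],2),np.array(r["at"]),at_z(p,r["at"],z))
cv2.imwrite("pics/c5.png",cv2.resize(p["image"][170:300,200:410],None,fx=3,fy=3))
```

```text
0.85 [320.5 236.4] [ 0.5487 -0.0081  0.035 ]
0.63 [342.4 268.1] [0.5781 0.0727 0.015 ]
0.95 [333.2 292.2] [0.64   0.0917 0.015 ]
```

View pics/c5.png

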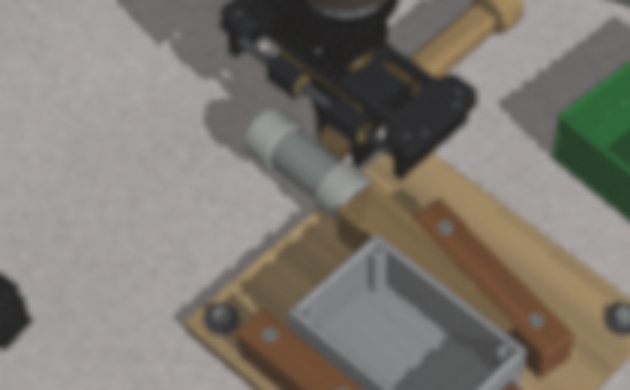

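The mallet face at (365,195) is on the butt, and the wedge has slid in with its butt still proud of the cleat. I'll keep tapping.

>>> {"method": "play_rows", "body": {"moves": [{"slide": [0,-10,0],"turn": [0,0,0],"hand": -1},{"slide": [0,-18,0],"turn": [0,0,0],"hand": -1},{"slide": [0,-9,0],"turn": [0,0,0],"hand": -1},{"slide": [0,0,0],"turn": [0,0,0],"hand": -1},{"slide": [0,7,0],"turn": [0,0,0],"hand": -1}]}}

```text
clock: 11.22
tool_pos: [0.5092, -0.0428, 0.0336]
eef_rot: [3.142, 0.0, 3.017]
wrist_force: [-0.6, -1.3, -3.7]
gripper_width: 0.298
finger_force: 30.0
```

>>> {"method": "play_rows", "body": {"moves": [{"slide": [0,-10,0],"turn": [0,0,0],"hand": -1},{"slide": [0,-18,0],"turn": [0,0,0],"hand": -1},{"slide": [0,-9,0],"turn": [0,0,0],"hand": -1},{"slide": [0,0,0],"turn": [0,0,0],"hand": -1},{"slide": [0,6,0],"turn": [0,0,0],"hand": -1}]}}

```text
clock: 11.85
tool_pos: [0.5099, -0.0369, 0.0336]
eef_rot: [-3.142, 0.0, 3.017]
wrist_force: [-0.8, -4.0, -3.6]
gripper_width: 0.288
finger_force: 30.0
```

>>> {"method": "play_rows", "body": {"moves": [{"slide": [0,-10,0],"turn": [0,0,0],"hand": -1},{"slide": [0,-18,0],"turn": [0,0,0],"hand": -1},{"slide": [0,-12,0],"turn": [0,0,0],"hand": -1},{"slide": [0,-4,0],"turn": [0,0,0],"hand": -1},{"slide": [0,4,0],"turn": [0,0,0],"hand": -1}]}}

```text
clock: 12.48
tool_pos: [0.5102, -0.0334, 0.0336]
eef_rot: [-3.141, -0.0, 3.016]
wrist_force: [0.9, -5.1, -2.9]
gripper_width: 0.297
finger_force: 30.0
```

>>> {"method": "play_rows", "body": {"moves": [{"slide": [0,-10,0],"turn": [0,0,0],"hand": -1},{"slide": [0,-18,0],"turn": [0,0,0],"hand": -1},{"slide": [0,-12,0],"turn": [0,0,0],"hand": -1},{"slide": [0,-4,0],"turn": [0,0,0],"hand": -1},{"slide": [0,4,0],"turn": [0,0,0],"hand": -1}]}}

```text
clock: 13.1
tool_pos: [0.5094, -0.0302, 0.0334]
eef_rot: [-3.139, -0.003, 3.016]
wrist_force: [-3.3, -18.5, -1.8]
gripper_width: 0.295
finger_force: 30.3
```

>>> {"method": "play_rows", "body": {"moves": [{"slide": [0,-10,0],"turn": [0,0,0],"hand": -1},{"slide": [0,-18,0],"turn": [0,0,0],"hand": -1},{"slide": [0,-14,0],"turn": [0,0,0],"hand": -1},{"slide": [0,-7,0],"turn": [0,0,0],"hand": -1},{"slide": [0,0,0],"turn": [0,0,0],"hand": -1}]}}

```text
clock: 13.72
tool_pos: [0.5096, -0.03, 0.0335]
eef_rot: [-3.14, -0.003, 3.016]
wrist_force: [-1.2, -18.6, -1.0]
gripper_width: 0.295
finger_force: 30.4
```

>>> {"method": "play_rows", "body": {"moves": [{"slide": [0,-10,0],"turn": [0,0,0],"hand": -1},{"slide": [0,-18,0],"turn": [0,0,0],"hand": -1},{"slide": [0,-13,0],"turn": [0,0,0],"hand": -1},{"slide": [0,-6,0],"turn": [0,0,0],"hand": -1},{"slide": [0,1,0],"turn": [0,0,0],"hand": -1}]}}

```text
clock: 14.35
tool_pos: [0.5092, -0.0295, 0.0334]
eef_rot: [-3.139, -0.004, 3.016]
wrist_force: [-1.4, -20.2, -0.4]
gripper_width: 0.299
finger_force: 30.6
```

>>> {"method": "play_rows", "body": {"moves": [{"slide": [0,-10,0],"turn": [0,0,0],"hand": -1},{"slide": [0,-20,0],"turn": [0,0,0],"hand": -1},{"slide": [0,-40,0],"turn": [0,0,0],"hand": -1},{"slide": [0,-70,-20],"turn": [0,0,0],"hand": -1},{"slide": [0,-110,-30],"turn": [0,0,0],"hand": -1},{"slide": [0,-150,-30],"turn": [0,0,0],"hand": -1},{"slide": [0,-200,-30],"turn": [0,0,0],"hand": -1},{"slide": [0,-240,-30],"turn": [0,0,0],"hand": -1},{"slide": [0,-240,-30],"turn": [0,0,0],"hand": -1},{"slide": [0,-240,-30],"turn": [0,0,0],"hand": -1}]}}

```text
clock: 15.6
tool_pos: [0.4805, -0.2668, 0.0633]
eef_rot: [3.141, -0.0, 3.016]
wrist_force: [-0.5, -0.1, -4.2]
gripper_width: 0.294
finger_force: 29.9
```

Run:
```python
from h import *
np.set_printoptions(precision=4,suppress=True)
s=arm.read_state(); print(s['tool_pos'],s['eef_rot'],s['wrist_force'],s['ft_torque'])
A=[]
for n in("top","scene"):
    p=eyes.capture(n); A.append(p["image"])
    for k,z in dict(wedge_butt=.035,wedge=.015,enclosure=.015,mallet_head=s['tool_pos'][2]+.0075).items():
      for r in eyes.place_of(p,k)[:1]: print(n,k,round(r["conf"],2),np.array(r["at"]),at_z(p,r["at"],z))
cv2.imwrite("pics/c6.png",np.hstack([cv2.resize(A[0][180:310,230:440],(400,248)),cv2.resize(A[1][140:300,190:410],(400,291))[:248]]))
```

```text
[ 0.4805 -0.2668  0.0633] [ 3.1412 -0.0003  3.016 ] [-0.4512 -0.1319 -4.1681] [ 0.0267 -0.0131 -0.0001]
top wedge_butt 0.79 [313.1 260.6] [0.5486 0.0094 0.035 ]
top wedge 0.86 [286.  248.8] [0.583  0.0853 0.015 ]
top enclosure 0.96 [319.1 163.6] [ 0.8318 -0.0043  0.015 ]
scene wedge 0.95 [346.4 270.9] [0.579  0.0839 0.015 ]
scene enclosure 0.8 [238.8 343.6] [0.8508 0.0069 0.015 ]
scene mallet_head 0.63 [233.7 168.2] [ 0.5296 -0.2737  0.0708]
```

View pics/c6.png

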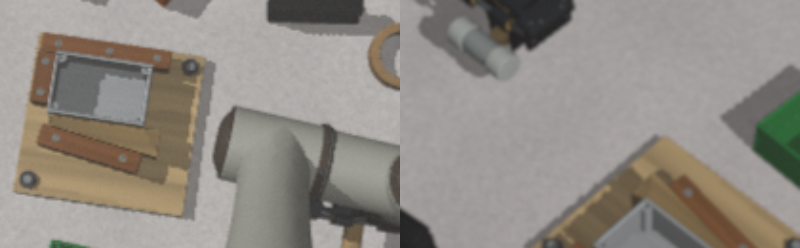

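The box is seated against the fence and the wedge is in. The table under the mallet is bare, so I'll lower it gently.

>>> {"method": "play_rows", "body": {"moves": [{"slide": [0,0,15],"turn": [0,0,0],"hand": -1},{"slide": [0,0,30],"turn": [0,0,0],"hand": -1},{"slide": [0,0,40],"turn": [0,0,0],"hand": -1},{"slide": [0,0,45],"turn": [0,0,0],"hand": -1},{"slide": [0,0,48],"turn": [0,0,0],"hand": -1},{"slide": [0,0,49.5],"turn": [0,0,0],"hand": -1},{"slide": [0,0,50],"turn": [0,0,0],"hand": -1},{"slide": [0,0,50],"turn": [0,0,0],"hand": -1}]}}

```text
clock: 17.1
tool_pos: [0.4811, -0.2668, 0.0139]
eef_rot: [-3.142, 0.001, 3.017]
wrist_force: [-0.4, 0.0, -4.1]
gripper_width: 0.294
finger_force: 29.9
```

>>> {"method": "play_rows", "body": {"moves": [{"slide": [0,0,0.5],"turn": [0,0,0],"hand": -1},{"slide": [0,0,1],"turn": [0,0,0],"hand": -1},{"slide": [0,0,1.5],"turn": [0,0,0],"hand": -1},{"slide": [0,0,1.5],"turn": [0,0,0],"hand": -1}]}}

```text
clock: 17.6
tool_pos: [0.481, -0.2668, 0.0125]
eef_rot: [-3.141, 0.0, 3.017]
wrist_force: [-1.8, 0.2, 1.0]
gripper_width: 0.293
finger_force: 29.9
```

>>> {"method": "play_rows", "body": {"moves": [{"slide": [0,0,0],"turn": [0,0,0],"hand": 0},{"slide": [0,0,0],"turn": [0,0,0],"hand": 0.5},{"slide": [0,0,0],"turn": [0,0,0],"hand": 1},{"slide": [0,0,0],"turn": [0,0,0],"hand": 1},{"slide": [0,0,0],"turn": [0,0,0],"hand": 1},{"slide": [0,0,-15],"turn": [0,0,0],"hand": 1},{"slide": [0,0,-50],"turn": [0,0,0],"hand": 1},{"slide": [0,0,-100],"turn": [0,0,0],"hand": 1},{"slide": [0,0,-150],"turn": [0,0,0],"hand": 1},{"slide": [0,0,-200],"turn": [0,0,0],"hand": 1},{"slide": [60,0,-220],"turn": [0,0,0],"hand": 1},{"slide": [60,0,-220],"turn": [0,0,0],"hand": 1}]}}

```text
clock: 19.1
tool_pos: [0.4191, -0.2591, 0.2355]
eef_rot: [-3.141, 0.005, 3.016]
wrist_force: [0.7, 0.5, 0.1]
gripper_width: 1.001
finger_force: 0.0
```

Run:
```python
from h import *
s=arm.read_state(); print(s['clock'],s['tool_pos'],s['gripper_width'])
p=eyes.capture("wrist"); q=eyes.capture("scene")
cv2.imwrite("pics/c7.png",np.hstack([cv2.resize(p["image"],(400,300)),cv2.resize(q["image"][100:340,120:440],(400,300))]))
```

```text
19.1 [ 0.41912329 -0.25907769  0.23546026] 1.0006830038683499
```

View pics/c7.png

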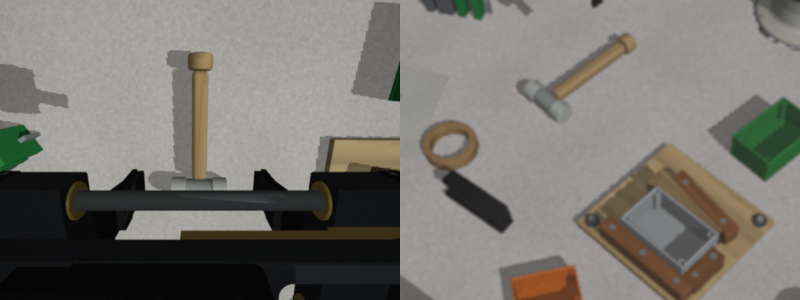

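The mallet lies flat on the bare table, with its head at (548,100) in the right half. The wedge and box are in place and nothing else has moved.

```bash
python3 -c "
from plant import order; print(order.close_job())"
```

```text
the job is handed in; nothing more can be done
None
```

Job handed in at about 19 s: the wedge was tapped until two further taps at about 19 and 20 N moved it less than 1 mm, the box looks seated against the back fence in the camera view, and the mallet lies flat on the bare table clear of the board.

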